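# Set the bottle stop of a hand labeller by its thumbwheel

### The arm

A 6-joint arm with a two-finger parallel gripper is mounted at the origin on the work surface. World frame = base frame: x ahead of the robot, y to its left, z up, the work surface at z = 0. Lengths are in m, angles in rad, forces in N, time in s.
With the tool pointing down it reaches from about 0.25 to 0.775 m from the base axis. Payload 4 kg.
Tool frame: the origin (TCP) lies on the centre line of the jaws, within the pads' length; the fingertips stand 19 mm ahead of it and the grasp point (between the pads) is the TCP (bot.tcp_to_tips is the distance from the TCP to the fingertips, in m); y points along the fingers, x is the direction in which the jaws open and shut, and the axes are right-handed (so a half turn about y gives the same grasp; the last joint's range is limited). The gripper opens to 94 mm and grips with 3 to 60 N. Pads are 16 mm wide; open, the fingers measure 119 mm over their backs; the gripper's body (75 mm by 177 mm) begins 78 mm behind the grasp point.
Start: joints at [1.237, 0.087, 1.371, -0, 1.684, -0.103], TCP at [0.126, 0.535, 0.225] pointing down, gripper open.
Joint ranges: [-3.1, 3.1], [-0.76, 2.03], [0.27, 2.55], [-1.08, 4.22], [0.17, 2.65], [-2.57, 2.57]. Speed limits (rad/s): [2.79, 2.79, 3.14, 3.14, 3.14, 3.14].

### API

Orientations are given as a unit quaternion [x, y, z, w].
In Python, from workcell import monitor, read_camera, ticket, bot gives the robot as it stands.
- The arm moves only by the tool send_rows, never from a script. Its argument "rows" is a list of rows, each an object with "fingers": the opening in per cent of the stroke, from 0 (shut) to 100 (fully open); "linear": the shift along the tool's x, y, z in cm, a list of three; "delta_rot": the turn, a rotation vector about the tool's x, y, z in degrees, a list of three. In form: [{"fingers": fingers, "linear": [x, y, z], "delta_rot": [rx, ry, rz]}, ...]. A call has 1 to 20 rows; each row is the pose to reach, as a shift and turn from the pose commanded when the call began, along the tool's axes at that moment; what a row does not reach only later rows make up. A row lasts 1/10 s, in which the tool goes at most 50 mm and 8.59 degrees, less where a joint would pass 70% of its speed; a pose out of reach is approached as far as the arm can. A call with a gripper value outside its range is refused whole. The fingers move at their own pace and stop on an object; "force" is the grip in N (left out, the last holds). Time passes only in rows, so rows that repeat a pose let the fingers close. It gives the time, the measured TCP pose, the force and the opening at its end, in the units of the state.
- monitor.state(): the state, without advancing time (a new reading comes with each control period).
- read_camera(name): name is "scene" or "side" or "wrist"; returns a dict with "frame" (480x640x3 uint8, red, green, blue), "K" (3x3 intrinsics, pixels), "R" (3x3) and "t" (3): a world point X has camera coordinates R X + t. Camera axes: x right, y down, z forward; pixel columns grow to the right and rows downward; lengths in m; the calibration is good to about 2 mm. A picture is of the moment at which its call begins. There is no depth.
- ticket.sign_off(): hands the job in, once; it reports no verdict.
The state is a dict: "time": time; "joint_positions": joint angles; "qd": joint speeds; "joint_efforts": joint torques, N m; "eef_pos": TCP position; "tcp_rot": TCP orientation; "contact_force": force on the tool from outside, world axes, zero at the start; "moment": the same for the moment, N m; "width": finger opening in m.
Only numpy, scipy, OpenCV 4.12 (cv2) and the standard library are available. Lean on these libraries where they do the work, as an engineer would, in place of code of your own. Each camera call takes 0.05 s, during which the arm holds its last target.

### The job

The next bottles are a shorter size, so close up the bottle stop on the hand-cranked labelling machine: with a fingertip on the knurled thumbwheel, roll it until the stop's red pointer stands at the middle of the green gauge mark on the scale, then take the finger away. Move the stop only by rolling the wheel, not by pushing on the stop itself, leave the green mark where it is set, and leave the bottles, the jar lid and the mug where they stand.

Things in the scene. Friction and masses are not known exactly. Their poses are not given: they have to be found in the camera images.
- labeller: grey steel bottle labeller, fixed, 310 (x) x 272 (y) x 124 mm high. Origin: centre of its footprint on the table; x from the front console to the roll of labels at the back, y along rollers and scale, z up. Console: grey box, x -135 to -85 mm, top 75 mm high, with the white scale (5 mm ticks) on top at y -127 to -2 and the thumbwheel at y +50. Rollers' tops 84 mm high; the crank reaches to y -206
- thumbwheel: knurled dark steel wheel, radius 32, 22 mm wide, axis along labeller x; origin mid-axis, 50 mm above the table; it turns. Top 7 mm stands out of the console (about 40 mm long in y) between black lips 3 mm high. Light friction (0.03 N m, 1 N at the rim); stays where left. Rolled by a fingertip pressed lightly (3 to 15 N) on top and dragged along labeller y, in strokes of up to about 25 mm
- wheel_crest (a point): the topmost point of the thumbwheel, at its mid width, 82 mm above the table; fixed in the machine, axes as labeller's
- stop: bottle stop: black carriage (24 x 36 x 72 mm) on guide rods behind the console, with arm, white pad and red pointer; highest part 126 mm above the table. Slides 45 mm along labeller y, geared to the wheel: dragging the wheel's top 32 mm towards +y moves it 10 mm towards +y (closing, towards the fixed white pad at the +y end); and back. Origin under the carriage, 16 mm up; axes as labeller's
- pointer (a point): tip of the red pointer (3 mm wide in y, 43 mm long in x) on the stop, 80 mm above the table. It starts 8 to 40 mm short of the gauge mark, on its -y side
- mark_clip: the green gauge-mark clip on the front edge of the scale, 6 mm wide in y, 18 mm long in x, top 80 mm above the table; it is stiff to slide along y and stays where it has been set. Origin at the underside of its top plate, axes as labeller's
- gauge_mark (a point): centre line of the green gauge mark at the edge that faces the pointer, 80 mm above the table, axes as labeller's. Pointer and mark agree when they have the same y along the labeller's axes (the pointer's tip stays about 2 mm behind in x)
- bottle_a: upright green glass bottle with yellow cap and paper label, radius 30 mm, 165 mm tall, loose; origin under its middle
- bottle_b: upright amber glass bottle with red cap, radius 30 mm, 165 mm tall, loose; origin under its middle
- jar_lid: brass-coloured jar lid, radius 33 mm, 14 mm high, lying on the table in front of the machine, loose; origin under its middle
- mug: white mug, rim radius 38 mm, 85 mm high, loose; origin under its middle

How it is judged:
By the outcome, as a careful person would: the job done as asked, in the order asked, and still so for the second after the job is handed in, with the robot touching nothing.
It also fails if it takes over 72 s, if anything falls off the work surface, if the arm or the gripper's body presses on something with over 40 N, if the wrist force passes 120 N, or if a joint passes its speed limit or range.

## Working session

There is one attempt and no reset: what is moved stays moved. The work goes in short steps, Python scripts to look and compute and a tool call to move; the robot and the scene stay as the last step left them, time stands still between calls to the robot, and variables do not carry over. Pictures are saved under pics/ and viewed, and the job is handed in when it is done.

Besides the shell and the picture viewer there is one more tool, called after "Call:" by a JSON object that holds its "fn" and its "kwargs". send_rows: Moves the arm, as the interface text tells. Its arguments: {"type":"object","properties":{"rows":{"type":"array"},"force":{"type":"number"}},"required":["rows"]}

```bash
mkdir -p pics; python3 - <<'E'
from workcell import monitor, read_camera, bot
import cv2
print(monitor.state()); print(bot.tcp_to_tips)
for n in ["scene","side","wrist"]:
    c=read_camera(n); cv2.imwrite(f"pics/{n}0.png",c["frame"][:,:,::-1])
    print(n,c["K"].tolist(),(-c["R"].T@c["t"]).round(3).tolist(),c["R"].round(3).tolist())
E
```

```text
{'time': 0.0, 'joint_positions': array([ 1.23688137e+00,  8.79656290e-02,  1.37222244e+00, -3.73682450e-05,
        1.68357871e+00, -1.03107981e-01]), 'qd': array([-0.00050203,  0.00190732,  0.00033589, -0.00272171, -0.00302432,
        0.00163304]), 'joint_efforts': array([-3.61564880e-04, -3.40162611e+01, -3.02437842e+01,  7.16784317e-02,
        3.28626344e-02, -1.51954464e-04]), 'eef_pos': array([0.12567826, 0.5349424 , 0.22331445]), 'tcp_rot': array([ 0.5546724 ,  0.43845766, -0.43974042, -0.55382468]), 'contact_force': array([-0.50861277, -0.1904016 ,  0.20491507]), 'moment': array([ 0.00424601, -0.03588314,  0.03719308]), 'width': 0.09352421584458263}
0.019
scene [[477.76768714293576, 0.0, 324.5716127379712], [0.0, 477.76768714293576, 245.9402261661457], [0.0, 0.0, 1.0]] [1.197, -0.103, 0.736] [[0.137, 0.99, -0.016], [0.717, -0.111, -0.688], [-0.683, 0.083, -0.725]]
side [[495.58095203409283, 0.0, 325.639058981531], [0.0, 495.58095203409283, 244.45885042034405], [0.0, 0.0, 1.0]] [0.2, -0.594, 0.593] [[0.838, -0.545, -0.013], [-0.334, -0.494, -0.803], [0.431, 0.678, -0.596]]
wrist [[344.3147818858204, 0.0, 326.118169791721], [0.0, 344.3147818858204, 235.5419228222267], [0.0, 0.0, 1.0]] [0.05, 0.554, 0.385] [[0.228, 0.974, -0.002], [0.937, -0.219, 0.271], [0.263, -0.064, -0.963]]
```

View pics/scene0.png

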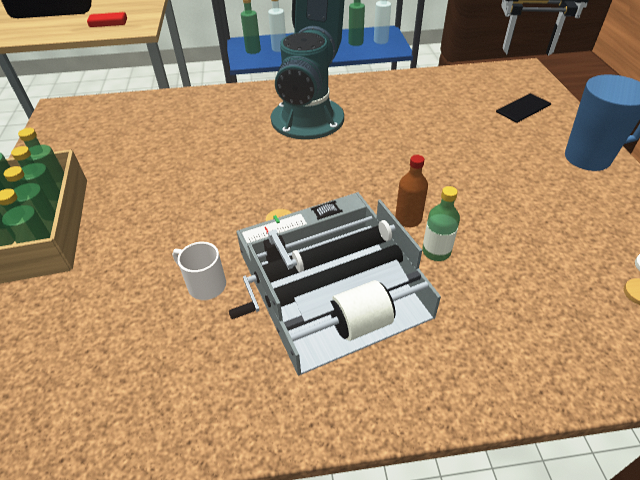

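View pics/side0.png

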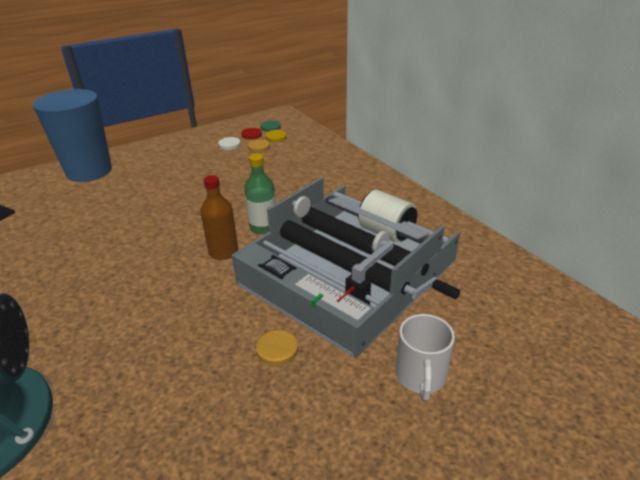

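View pics/wrist0.png

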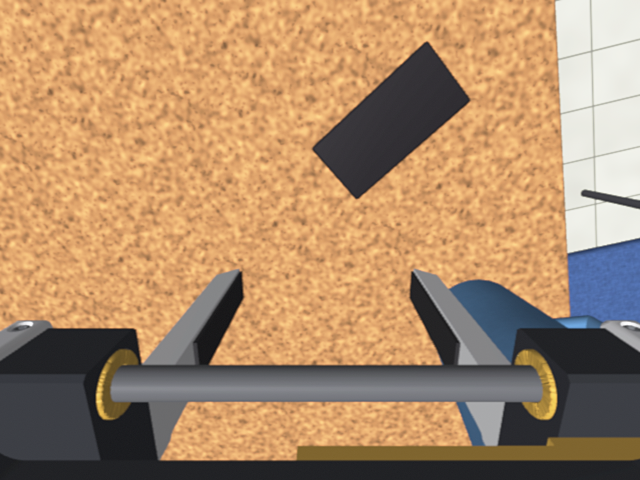

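```bash
cat > h.py <<'E'
import numpy as np, cv2
from workcell import monitor, read_camera, bot
def ray(c,u,v,z):
    d=c["R"].T@np.linalg.solve(c["K"],[u,v,1.0]); o=-c["R"].T@c["t"]
    return o+d*(z-o[2])/d[2]
def proj(c,X):
    p=c["K"]@(c["R"]@np.asarray(X,float)+c["t"]); return p[:2]/p[2]
def masks(c):
    f=cv2.cvtColor(c["frame"],cv2.COLOR_RGB2HSV).astype(int); h,s,v=f[...,0],f[...,1],f[...,2]
    return dict(green=((h>50)&(h<85)&(s>150)&(v>60)), red=(((h<6)|(h>174))&(s>150)&(v>90)))
E
python3 - <<'E'
from h import *
from scipy.spatial.transform import Rotation as Ro
print(Ro.from_quat(monitor.state()["tcp_rot"]).as_matrix().round(3))
for n,b in (("side",(220,240,190,120)),("scene",(225,180,200,130))):
    c=read_camera(n); x,y,w,hh=b
    cv2.imwrite(f"pics/{n}z.png",cv2.resize(c["frame"][y:y+hh,x:x+w,::-1],None,fx=4,fy=4,interpolation=cv2.INTER_CUBIC))
    for k,m in masks(c).items():
        m=m.astype(np.uint8); m2=np.zeros_like(m); m2[y:y+hh,x:x+w]=m[y:y+hh,x:x+w]
        q,l,st,ce=cv2.connectedComponentsWithStats(m2)
        for i in range(1,q):
            if st[i,4]>5: print(n,k,st[i],ce[i].round(1),ray(c,*ce[i],0.08).round(4))
E
```

```text
[[ 0.229 -0.001 -0.973]
 [ 0.973 -0.002  0.229]
 [-0.002 -1.     0.   ]]
side green [312 295  10  12  42] [315.7 299.8] [ 0.4825 -0.12    0.08  ]
side red [338 287  16  14  35] [347.5 291.6] [ 0.533  -0.1316  0.08  ]
scene green [274 216   4   4   6] [275.5 217.2] [ 0.4845 -0.1146  0.08  ]
```

View pics/sidez.png

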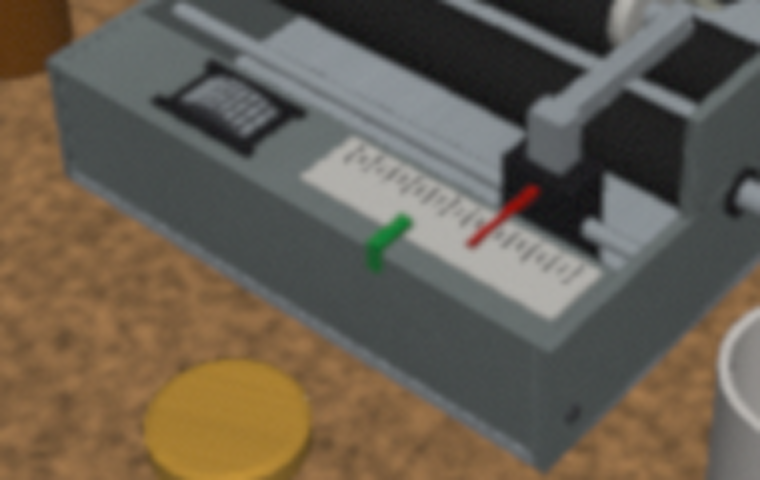

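View pics/scenez.png

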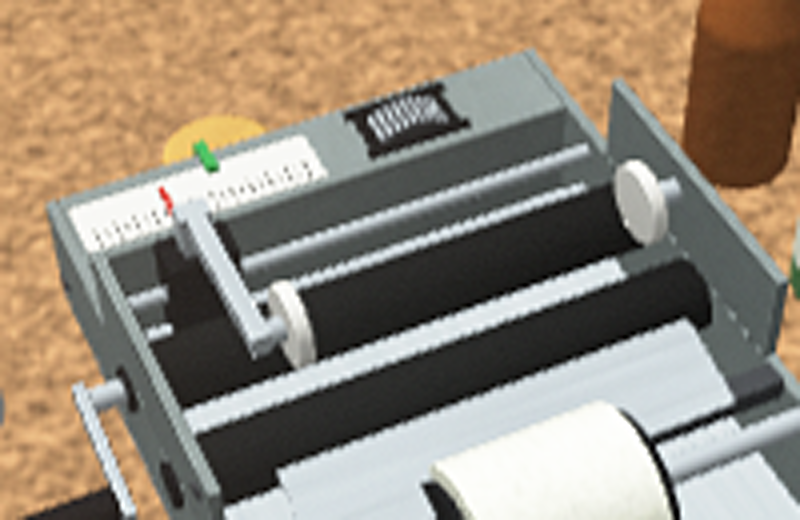

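```bash
python3 - <<'E'
from h import *
a=read_camera("side"); b=read_camera("scene")
for c,l in ((a,[(357,327.5,.075),(232.5,256.3,.075),(277,266,.082),(318.5,296,.08),(338,301,.08),(353,287.5,.08)]),(b,[(237.5,231.3,.075),(357.5,192.5,.075),(326,209.5,.082),(278,221,.08),(265,228,.08)])):
    P=[ray(c,*q) for q in l]; print(np.round(P,4)); d=P[1]-P[0]; print(np.linalg.norm(d), np.degrees(np.arctan2(d[1],d[0])))
E
```

```text
[[ 0.5037 -0.1972  0.075 ]
 [ 0.4249  0.0556  0.075 ]
 [ 0.4718 -0.018   0.082 ]
 [ 0.4906 -0.1152  0.08  ]
 [ 0.5091 -0.1409  0.08  ]
 [ 0.5456 -0.1286  0.08  ]]
0.2647319144726917 107.3028174638066
[[ 0.5083 -0.1917  0.075 ]
 [ 0.4291  0.0636  0.075 ]
 [ 0.4797 -0.0112  0.082 ]
 [ 0.4964 -0.1104  0.08  ]
 [ 0.5125 -0.1372  0.08  ]]
0.26732627057577946 107.21398117677406
```

Call:
{"fn": "send_rows", "kwargs": {"rows": [{"fingers":0,"linear":[-2,0.2,-2],"delta_rot":[0,-3,0]},{"fingers":0,"linear":[-5,0.5,-5],"delta_rot":[0,-6,0]},{"fingers":0,"linear":[-8,0.8,-8],"delta_rot":[0,-9,0]},{"fingers":0,"linear":[-11,1,-11],"delta_rot":[0,-12,0]},{"fingers":0,"linear":[-14,1,-14],"delta_rot":[0,-15,0]},{"fingers":0,"linear":[-17,1,-17],"delta_rot":[0,-18,0]},{"fingers":0,"linear":[-20,1,-20],"delta_rot":[0,-21,0]},{"fingers":0,"linear":[-23,1,-23],"delta_rot":[0,-24,0]},{"fingers":0,"linear":[-26,1,-26],"delta_rot":[0,-27,0]},{"fingers":0,"linear":[-29,1,-29.5],"delta_rot":[0,-30,0]},{"fingers":0,"linear":[-32,1,-32.5],"delta_rot":[0,-30.5,0]},{"fingers":0,"linear":[-35,1,-35.5],"delta_rot":[0,-30.5,0]},{"fingers":0,"linear":[-38,1,-38.5],"delta_rot":[0,-30.5,0]},{"fingers":0,"linear":[-41,1.5,-41.5],"delta_rot":[0,-30.5,0]},{"fingers":0,"linear":[-43.5,1.5,-44.5],"delta_rot":[0,-30.5,0]},{"fingers":0,"linear":[-45,1.5,-46],"delta_rot":[0,-30.5,0]},{"fingers":0,"linear":[-45.5,1.5,-46.5],"delta_rot":[0,-30.5,0]},{"fingers":0,"linear":[-45.5,1.5,-46.5],"delta_rot":[0,-30.5,0]},{"fingers":0,"linear":[-45.5,1.5,-46.5],"delta_rot":[0,-30.5,0]}], "force": 20}}

```text
time: 2.25
eef_pos: [0.474, -0.013, 0.2096]
tcp_rot: [0.419, 0.57, -0.569, -0.419]
contact_force: [-0.2, 0.3, -1.1]
width: 0.0005
```

```bash
python3 - <<'E'
from h import *
c=read_camera("wrist"); cv2.imwrite("pics/w1.png",c["frame"][:,:,::-1]); s=monitor.state(); print(s["eef_pos"],s["contact_force"],s["width"])
E
```

```text
[ 0.47392426 -0.01282263  0.20963915] [0.36453782 0.37356549 0.10690945] 0.0005211985881856806
```

View pics/w1.png

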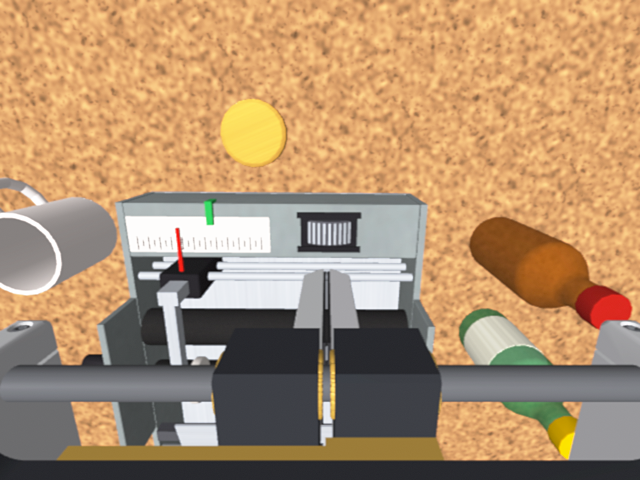

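The wrist view shows the wheel slot centred near (330,233), the green mark at (209,212) with its pointer-facing edge near row 224, the red pointer tip at (178,229), and the closed fingertips at about (326,272).

```bash
cat >> h.py <<'E'
YH=np.array([-np.sin(np.radians(17.3)),np.cos(np.radians(17.3)),0])
def sub(m,lo,hi):
    m=np.zeros(1) if m is None else m
def meas(c,show=True):
    x0,x1,y0,y1=100,300,180,290
    out={}
    for k,m in masks(c).items():
        m2=np.zeros(m.shape,np.uint8); m2[y0:y1,x0:x1]=m[y0:y1,x0:x1]
        q,l,st,ce=cv2.connectedComponentsWithStats(m2)
        i=1+np.argmax(st[1:,4]); ys,xs=np.where(l==i)
        rows=range(ys.min(),ys.max()+1)
        out[k]=(st[i].tolist(),[(r,round(float(xs[ys==r].mean()),2),int((ys==r).sum())) for r in rows])
    return out
E
python3 - <<'E'
from h import *
c=read_camera("wrist")
x,y,w,h=110,180,330,90
cv2.imwrite("pics/w1z.png",cv2.resize(c["frame"][y:y+h,x:x+w,::-1],(792,216),interpolation=cv2.INTER_CUBIC))
o=meas(c); print(o)
print("cam",(-c["R"].T@c["t"]).round(4))
A=ray(c,124,203,.075);B=ray(c,421,204,.075);d=B-A;print("corners",A,B,np.linalg.norm(d),np.degrees(np.arctan2(d[1],d[0])))
print("slot c",ray(c,328.5,232,.078),[ray(c,*p,.078).round(4) for p in((298,232),(360,232),(329,212),(329,251))])
print("sub tip/crest",proj(c,[0.474,-.013,.19]))
E
```

```text
{'green': ([205, 199, 10, 25, 163], [(199, 210.5, 4), (200, 210.5, 8), (201, 209.0, 9), (202, 208.5, 8), (203, 208.0, 7), (204, 208.0, 7), (205, 208.0, 7), (206, 208.0, 7), (207, 208.0, 7), (208, 208.0, 7), (209, 208.0, 7), (210, 208.5, 6), (211, 208.5, 6), (212, 208.5, 6), (213, 208.5, 6), (214, 208.5, 6), (215, 209.0, 7), (216, 209.0, 7), (217, 209.0, 5), (218, 209.5, 6), (219, 209.5, 6), (220, 209.5, 6), (221, 209.5, 6), (222, 209.5, 6), (223, 209.5, 6)]), 'red': ([176, 228, 8, 44, 164], [(228, 176.5, 2), (229, 177.0, 3), (230, 177.0, 3), (231, 177.0, 3), (232, 177.0, 3), (233, 177.0, 3), (234, 177.0, 3), (235, 177.5, 2), (236, 177.5, 2), (237, 177.5, 2), (238, 178.0, 3), (239, 178.0, 3), (240, 178.0, 3), (241, 178.0, 3), (242, 178.0, 3), (243, 178.0, 3), (244, 178.5, 2), (245, 178.5, 2), (246, 178.5, 2), (247, 179.0, 3), (248, 179.0, 3), (249, 179.0, 3), (250, 179.0, 3), (251, 179.0, 3), (252, 179.0, 3), (253, 179.5, 4), (254, 179.5, 4), (255, 179.5, 4), (256, 179.5, 4), (257, 180.5, 4), (258, 180.5, 4), (259, 180.0, 5), (260, 180.0, 5), (261, 180.0, 5), (262, 180.5, 6), (263, 180.5, 6), (264, 180.5, 6), (265, 180.5, 6), (266, 180.5, 6), (267, 180.5, 6), (268, 180.5, 6), (269, 180.5, 6), (270, 181.0, 5), (271, 180.5, 4)])}
cam [ 0.3995 -0.0357  0.371 ]
corners [ 0.50365526 -0.18730134  0.075     ] [0.42716669 0.05958874 0.075     ] 0.2584670491597183 107.2134089345203
slot c [ 0.47458444 -0.00993326  0.078     ] [array([ 0.4826, -0.0356,  0.078 ]), array([0.4663, 0.0166, 0.078 ]), array([ 0.4573, -0.0149,  0.078 ]), array([ 0.4913, -0.0042,  0.078 ])]
sub tip/crest [325.00345699 281.07029973]
```

View pics/w1z.png

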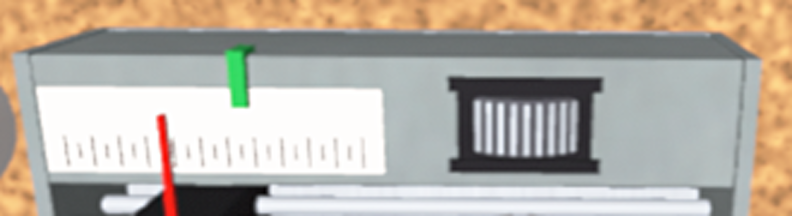

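Call:
{"fn": "send_rows", "kwargs": {"rows": [{"fingers":0,"linear":[-0.5,3,-0.1],"delta_rot":[0,0,0]},{"fingers":0,"linear":[-1,6,-0.1],"delta_rot":[0,0,0]},{"fingers":0,"linear":[-1,9,-0.1],"delta_rot":[0,0,0]},{"fingers":0,"linear":[-1,10,-0.1],"delta_rot":[0,0,0]},{"fingers":0,"linear":[-1,10.4,-0.1],"delta_rot":[0,0,0]},{"fingers":0,"linear":[-1,10.4,-0.1],"delta_rot":[0,0,0]},{"fingers":0,"linear":[-1,10.4,-0.1],"delta_rot":[0,0,0]}]}}

```text
time: 3.05
eef_pos: [0.4794, -0.023, 0.1073]
tcp_rot: [0.42, 0.57, -0.569, -0.418]
contact_force: [0.9, 0.3, 0.1]
width: 0.0004
```

```bash
python3 - <<'E'
from h import *
c=read_camera("wrist"); cv2.imwrite("pics/w2.png",c["frame"][:,:,::-1]); s=monitor.state(); print(s["eef_pos"],s["contact_force"],s["tcp_rot"])
E
```

```text
[ 0.47950167 -0.02312558  0.10733759] [-1.28076964 -0.34110418  0.09085093] [ 0.42020955  0.57006807 -0.5689174  -0.41806617]
```

View pics/w2.png

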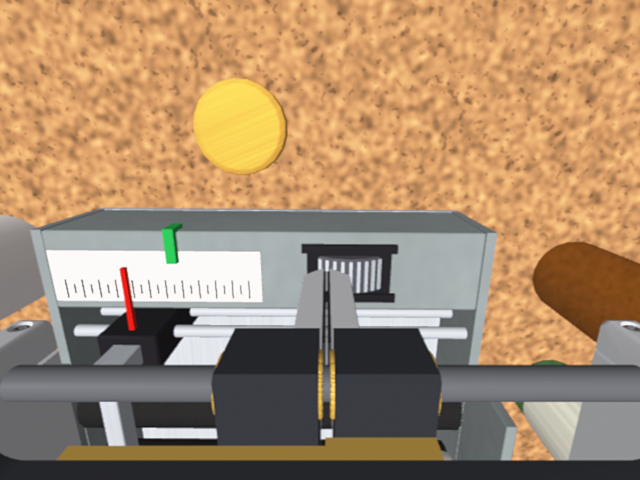

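Call:
{"fn": "send_rows", "kwargs": {"rows": [{"fingers":0,"linear":[0,0.3,0],"delta_rot":[0,0,0]},{"fingers":0,"linear":[0,0.5,0],"delta_rot":[0,0,0]},{"fingers":0,"linear":[0,0.6,0],"delta_rot":[0,0,0]},{"fingers":0,"linear":[0,0.6,0],"delta_rot":[0,0,0]}]}}

```text
time: 3.5
eef_pos: [0.4784, -0.0232, 0.0996]
tcp_rot: [0.419, 0.569, -0.569, -0.419]
contact_force: [-0.5, 0.1, 0.0]
width: 0.0004
```

Call:
{"fn": "send_rows", "kwargs": {"rows": [{"fingers":0,"linear":[0,0.05,0],"delta_rot":[0,0,0]},{"fingers":0,"linear":[0,0.1,0],"delta_rot":[0,0,0]},{"fingers":0,"linear":[0,0.1,0],"delta_rot":[0,0,0]}]}}

```text
time: 3.8
eef_pos: [0.4786, -0.0235, 0.0991]
tcp_rot: [-0.42, -0.569, 0.569, 0.419]
contact_force: [-1.4, -1.5, 4.1]
width: 0.0007
```

Call:
{"fn": "send_rows", "kwargs": {"rows": [{"fingers":0,"linear":[0.2,0,0],"delta_rot":[0,0,0]},{"fingers":0,"linear":[0.4,0,0],"delta_rot":[0,0,0]},{"fingers":0,"linear":[0.6,0,0],"delta_rot":[0,0,0]},{"fingers":0,"linear":[0.6,0,0],"delta_rot":[0,0,0]}]}}

```text
time: 4.2
eef_pos: [0.4772, -0.0187, 0.1003]
tcp_rot: [-0.421, -0.569, 0.57, 0.418]
contact_force: [-2.6, -3.5, 8.9]
width: 0.0005
```

```bash
python3 - <<'E'
from h import *
c=read_camera("wrist"); cv2.imwrite("pics/w3.png",c["frame"][:,:,::-1]); s=monitor.state(); print(s["eef_pos"],s["contact_force"])
E
```

```text
[ 0.47719401 -0.01864456  0.10035328] [-1.30017101 -3.48136922  7.73536451]
```

View pics/w3.png

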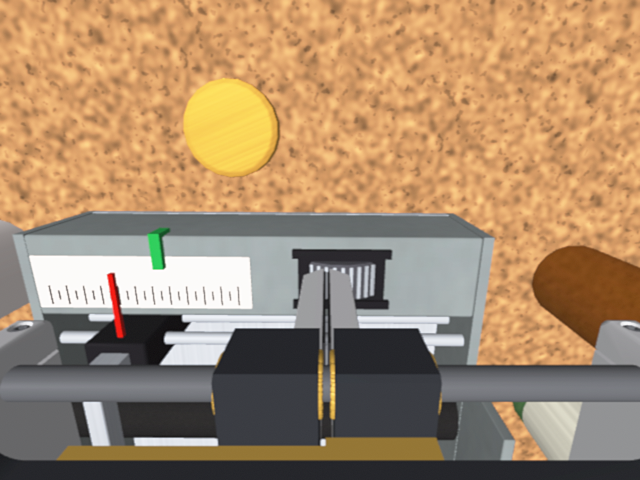

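Call:
{"fn": "send_rows", "kwargs": {"rows": [{"fingers":0,"linear":[0.2,0,0],"delta_rot":[0,0,0]},{"fingers":0,"linear":[0.4,-0.02,0],"delta_rot":[0,0,0]},{"fingers":0,"linear":[0.6,-0.03,0],"delta_rot":[0,0,0]},{"fingers":0,"linear":[0.8,-0.03,0],"delta_rot":[0,0,0]},{"fingers":0,"linear":[0.8,-0.03,0],"delta_rot":[0,0,0]}]}}

```text
time: 4.75
eef_pos: [0.4747, -0.0103, 0.1011]
tcp_rot: [-0.42, -0.569, 0.569, 0.418]
contact_force: [-3.5, -1.0, 11.3]
width: 0.0007
```

Call:
{"fn": "send_rows", "kwargs": {"rows": [{"fingers":0,"linear":[0.2,0,0],"delta_rot":[0,0,0]},{"fingers":0,"linear":[0.4,0,0],"delta_rot":[0,0,0]},{"fingers":0,"linear":[0.6,0,0],"delta_rot":[0,0,0]},{"fingers":0,"linear":[0.8,0,0],"delta_rot":[0,0,0]},{"fingers":0,"linear":[1.0,0,0],"delta_rot":[0,0,0]},{"fingers":0,"linear":[1.0,0,0],"delta_rot":[0,0,0]}]}}

```text
time: 5.35
eef_pos: [0.4715, 0.0004, 0.0997]
tcp_rot: [0.419, 0.57, -0.569, -0.419]
contact_force: [-2.4, 0.6, 6.2]
width: 0.0007
```

```bash
python3 - <<'E'
from h import *
c=read_camera("wrist"); cv2.imwrite("pics/w4.png",c["frame"][:,:,::-1]); s=monitor.state(); print(s["eef_pos"],s["contact_force"])
E
```

```text
[4.71469010e-01 3.52578032e-04 9.97136055e-02] [-1.33877994 -0.11924716  6.00291992]
```

View pics/w4.png

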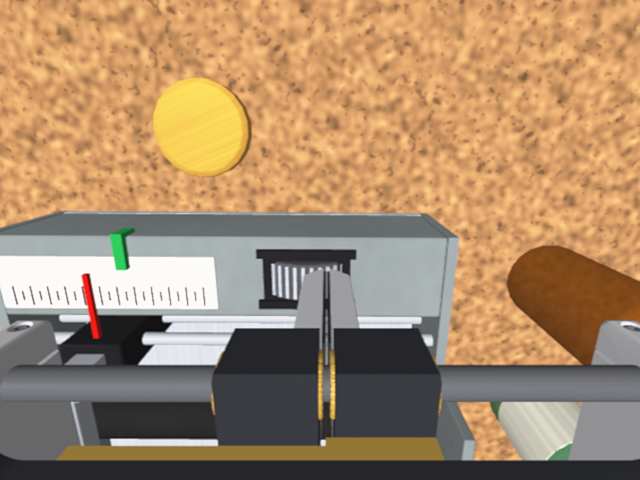

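```bash
cat >> h.py <<'E'
def gap(c):
    x0,x1,y0,y1=0,300,180,345
    r={}
    for k,m in masks(c).items():
        m2=np.zeros(m.shape,np.uint8); m2[y0:y1,x0:x1]=m[y0:y1,x0:x1]
        q,l,st,ce=cv2.connectedComponentsWithStats(m2)
        i=1+np.argmax(st[1:,4]); ys,xs=np.where(l==i)
        # line fit of row-centres, evaluated at the facing end
        R=np.arange(ys.min(),ys.max()+1); cx=np.array([xs[ys==q].mean() for q in R])
        if k=="green": sel=R>=R[-1]-10; e=R[-1]+.5
        else: sel=R<=R[0]+15; e=R[0]-.5
        # robust: centre of the column range
        p=np.polyfit(R[sel],cx[sel],1); r[k]=ray(c,np.polyval(p,e),e,.08); r[k+"px"]=(round(np.polyval(p,e),1),e)
    d=r["green"]-r["red"]; XH=np.array([YH[1],-YH[0],0])
    print({k:np.round(v,4) for k,v in r.items()},"gap y mm",round(1e3*d@YH,2),"x mm",round(1e3*d@XH,2))
E
python3 - <<'E'
from h import *
c=read_camera("wrist");gap(c)
# same measure on the stored first pictures' poses is not possible (poses changed)
E
```

```text
{'green': array([ 0.4991, -0.1116,  0.08  ]), 'greenpx': array([120.4, 269.5]), 'red': array([ 0.5075, -0.1303,  0.08  ]), 'redpx': array([ 85.1, 273.5])} gap y mm 20.33 x mm -2.42
```

Call:
{"fn": "send_rows", "kwargs": {"rows": [{"fingers":0,"linear":[0,-0.4,0],"delta_rot":[0,0,0]},{"fingers":0,"linear":[0,-0.8,0],"delta_rot":[0,0,0]},{"fingers":0,"linear":[-0.8,-0.8,0],"delta_rot":[0,0,0]},{"fingers":0,"linear":[-1.6,-0.8,0],"delta_rot":[0,0,0]},{"fingers":0,"linear":[-2.4,-0.8,0],"delta_rot":[0,0,0]},{"fingers":0,"linear":[-2.4,-0.3,0],"delta_rot":[0,0,0]},{"fingers":0,"linear":[-2.4,0,0],"delta_rot":[0,0,0]},{"fingers":0,"linear":[-2.4,0.03,0],"delta_rot":[0,0,0]},{"fingers":0,"linear":[-2.2,0.03,0],"delta_rot":[0,0,0]},{"fingers":0,"linear":[-2.0,0.03,0],"delta_rot":[0,0,0]},{"fingers":0,"linear":[-1.8,0.02,0],"delta_rot":[0,0,0]},{"fingers":0,"linear":[-1.6,0,0],"delta_rot":[0,0,0]},{"fingers":0,"linear":[-1.4,0,0],"delta_rot":[0,0,0]},{"fingers":0,"linear":[-1.2,0,0],"delta_rot":[0,0,0]},{"fingers":0,"linear":[-1.0,0,0],"delta_rot":[0,0,0]},{"fingers":0,"linear":[-0.8,0,0],"delta_rot":[0,0,0]},{"fingers":0,"linear":[-0.6,0,0],"delta_rot":[0,0,0]},{"fingers":0,"linear":[-0.4,0,0],"delta_rot":[0,0,0]},{"fingers":0,"linear":[-0.2,0,0],"delta_rot":[0,0,0]},{"fingers":0,"linear":[0,0,0],"delta_rot":[0,0,0]}]}}

```text
time: 7.45
eef_pos: [0.4713, 0.0003, 0.0998]
tcp_rot: [0.419, 0.57, -0.569, -0.419]
contact_force: [-1.1, 0.6, 4.4]
width: 0.0003
```

```bash
python3 - <<'E'
from h import *
c=read_camera("wrist");gap(c);s=monitor.state(); print(s["eef_pos"],s["contact_force"])
E
```

```text
{'green': array([ 0.4988, -0.111 ,  0.08  ]), 'greenpx': array([121.9, 269.5]), 'red': array([ 0.5049, -0.1226,  0.08  ]), 'redpx': array([ 99.6, 273.5])} gap y mm 12.97 x mm -2.42
[0.47117825 0.00065782 0.09960004] [-2.32733741  0.26850467  6.94035684]
```

Call:
{"fn": "send_rows", "kwargs": {"rows": [{"fingers":0,"linear":[0,-0.4,0],"delta_rot":[0,0,0]},{"fingers":0,"linear":[0,-0.8,0],"delta_rot":[0,0,0]},{"fingers":0,"linear":[-0.8,-0.8,0],"delta_rot":[0,0,0]},{"fingers":0,"linear":[-1.6,-0.8,0],"delta_rot":[0,0,0]},{"fingers":0,"linear":[-2.4,-0.8,0],"delta_rot":[0,0,0]},{"fingers":0,"linear":[-2.4,-0.3,0],"delta_rot":[0,0,0]},{"fingers":0,"linear":[-2.4,0,0],"delta_rot":[0,0,0]},{"fingers":0,"linear":[-2.4,0.03,0],"delta_rot":[0,0,0]},{"fingers":0,"linear":[-2.2,0.03,0],"delta_rot":[0,0,0]},{"fingers":0,"linear":[-2.0,0.03,0],"delta_rot":[0,0,0]},{"fingers":0,"linear":[-1.8,0.02,0],"delta_rot":[0,0,0]},{"fingers":0,"linear":[-1.6,0,0],"delta_rot":[0,0,0]},{"fingers":0,"linear":[-1.4,0,0],"delta_rot":[0,0,0]},{"fingers":0,"linear":[-1.2,0,0],"delta_rot":[0,0,0]},{"fingers":0,"linear":[-1.0,0,0],"delta_rot":[0,0,0]},{"fingers":0,"linear":[-0.8,0,0],"delta_rot":[0,0,0]},{"fingers":0,"linear":[-0.6,0,0],"delta_rot":[0,0,0]},{"fingers":0,"linear":[-0.4,0,0],"delta_rot":[0,0,0]},{"fingers":0,"linear":[-0.2,0,0],"delta_rot":[0,0,0]},{"fingers":0,"linear":[0,0,0],"delta_rot":[0,0,0]}]}}

```text
time: 9.5
eef_pos: [0.4713, 0.0003, 0.0998]
tcp_rot: [0.419, 0.57, -0.569, -0.419]
contact_force: [-1.2, -1.0, 4.4]
width: 0.0002
```

```bash
python3 - <<'E'
from h import *
c=read_camera("wrist");gap(c);s=monitor.state(); print(s["eef_pos"],s["contact_force"]);cv2.imwrite("pics/w5.png",c["frame"][:,:,::-1])
E
```

```text
{'green': array([ 0.4988, -0.111 ,  0.08  ]), 'greenpx': array([121.9, 269.5]), 'red': array([ 0.5031, -0.1147,  0.08  ]), 'redpx': array([114.2, 274.5])} gap y mm 4.85 x mm -3.02
[0.47117632 0.00064211 0.09956962] [-2.52882137  0.49564566  6.43086684]
```

View pics/w5.png

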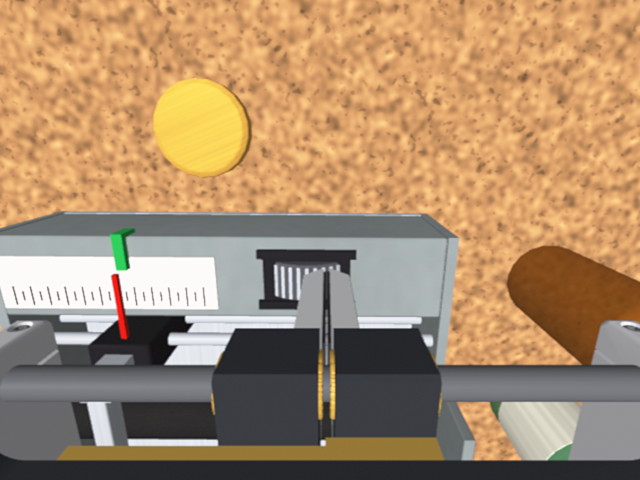

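Call:
{"fn": "send_rows", "kwargs": {"rows": [{"fingers":0,"linear":[0,-0.4,0],"delta_rot":[0,0,0]},{"fingers":0,"linear":[0,-0.8,0],"delta_rot":[0,0,0]},{"fingers":0,"linear":[-0.9,-0.8,0],"delta_rot":[0,0,0]},{"fingers":0,"linear":[-1.8,-0.8,0],"delta_rot":[0,0,0]},{"fingers":0,"linear":[-1.8,-0.3,0],"delta_rot":[0,0,0]},{"fingers":0,"linear":[-1.8,0,0],"delta_rot":[0,0,0]},{"fingers":0,"linear":[-1.8,0,0],"delta_rot":[0,0,0]},{"fingers":0,"linear":[-1.6,0,0],"delta_rot":[0,0,0]},{"fingers":0,"linear":[-1.4,0,0],"delta_rot":[0,0,0]},{"fingers":0,"linear":[-1.2,0,0],"delta_rot":[0,0,0]},{"fingers":0,"linear":[-1.0,0,0],"delta_rot":[0,0,0]},{"fingers":0,"linear":[-0.8,0,0],"delta_rot":[0,0,0]},{"fingers":0,"linear":[-0.8,0,0],"delta_rot":[0,0,0]},{"fingers":0,"linear":[-0.8,-0.4,0],"delta_rot":[0,0,0]},{"fingers":0,"linear":[-0.8,-3,0],"delta_rot":[0,0,0]},{"fingers":0,"linear":[-0.8,-6,0],"delta_rot":[0,0,0]},{"fingers":0,"linear":[-3,-8,0],"delta_rot":[0,0,0]},{"fingers":0,"linear":[-6,-8,0],"delta_rot":[0,0,0]},{"fingers":0,"linear":[-9,-8,0],"delta_rot":[0,0,0]},{"fingers":0,"linear":[-11.8,-8,0],"delta_rot":[0,0,0]}]}}

```text
time: 11.55
eef_pos: [0.5063, -0.1139, 0.1782]
tcp_rot: [0.419, 0.569, -0.569, -0.42]
contact_force: [1.0, -0.6, -0.6]
width: 0.0007
```

Call:
{"fn": "send_rows", "kwargs": {"rows": [{"fingers":0,"linear":[0,0,0],"delta_rot":[0,0,0]},{"fingers":0,"linear":[0,0,0],"delta_rot":[0,0,0]},{"fingers":0,"linear":[0,0,0],"delta_rot":[0,0,0]}]}}

```text
time: 11.85
eef_pos: [0.5059, -0.1119, 0.1782]
tcp_rot: [0.419, 0.57, -0.569, -0.42]
contact_force: [-0.6, -0.2, -0.7]
width: 0.0005
```

```bash
python3 - <<'E'
from h import *
c=read_camera("wrist");s=monitor.state(); print(s["eef_pos"],s["contact_force"]);cv2.imwrite("pics/w6.png",c["frame"][:,:,::-1])
cv2.imwrite("pics/w6z.png",cv2.resize(c["frame"][180:280,270:400,::-1],None,fx=6,fy=6,interpolation=cv2.INTER_NEAREST))
for k,m in masks(c).items():
    m=m.copy(); m[:,:260]=0; m[:,420:]=0; m[300:]=0; m[:170]=0
    print(k,[(int(r),float(np.where(m[r])[0].min()),float(np.where(m[r])[0].max())) for r in np.where(m.any(1))[0]])
E
```

```text
[ 0.50589657 -0.11180074  0.17846683] [0.37889194 0.66202455 0.62632162]
green [(205, 327.0, 332.0), (206, 327.0, 332.0), (207, 327.0, 333.0), (208, 327.0, 333.0), (209, 327.0, 333.0), (210, 327.0, 332.0), (211, 327.0, 332.0), (212, 327.0, 332.0), (213, 327.0, 332.0), (214, 327.0, 332.0), (215, 327.0, 332.0), (216, 327.0, 332.0), (217, 327.0, 332.0), (218, 327.0, 332.0), (219, 327.0, 332.0), (220, 327.0, 332.0), (221, 327.0, 332.0), (222, 327.0, 332.0), (223, 327.0, 332.0), (224, 327.0, 332.0), (225, 327.0, 332.0), (226, 327.0, 332.0), (227, 327.0, 332.0), (228, 327.0, 332.0), (229, 327.0, 332.0), (230, 327.0, 332.0), (231, 327.0, 332.0), (232, 327.0, 332.0)]
red [(237, 328.0, 328.0), (238, 328.0, 329.0), (239, 328.0, 329.0), (240, 328.0, 329.0), (241, 328.0, 328.0), (242, 328.0, 328.0), (243, 328.0, 329.0), (244, 328.0, 329.0), (245, 328.0, 328.0), (246, 328.0, 329.0), (247, 328.0, 329.0), (248, 328.0, 329.0), (249, 328.0, 328.0), (250, 328.0, 329.0), (251, 328.0, 329.0), (252, 328.0, 328.0), (253, 328.0, 329.0), (254, 327.0, 329.0), (255, 327.0, 328.0), (256, 327.0, 328.0), (257, 327.0, 328.0), (258, 327.0, 328.0), (259, 327.0, 328.0), (260, 327.0, 328.0), (261, 327.0, 328.0), (262, 327.0, 328.0), (263, 327.0, 328.0), (264, 327.0, 329.0), (265, 327.0, 329.0), (266, 327.0, 329.0), (267, 327.0, 329.0), (268, 326.0, 329.0), (269, 326.0, 328.0), (270, 326.0, 328.0), (271, 326.0, 328.0), (272, 326.0, 327.0), (273, 326.0, 327.0), (274, 326.0, 327.0), (275, 326.0, 327.0), (276, 326.0, 327.0), (277, 326.0, 327.0), (278, 326.0, 327.0), (279, 326.0, 327.0), (280, 326.0, 327.0), (281, 326.0, 327.0), (282, 326.0, 327.0), (283, 326.0, 327.0), (284, 326.0, 327.0)]
```

View pics/w6z.png

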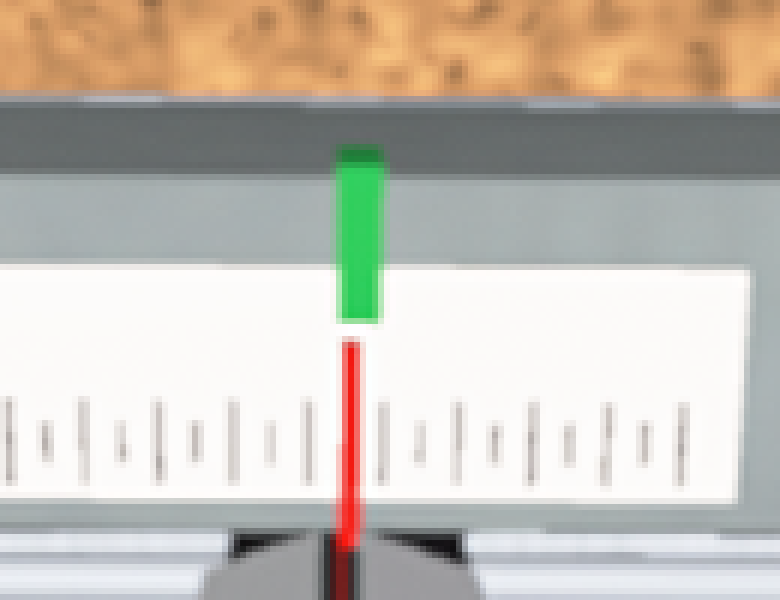

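View pics/w6.png

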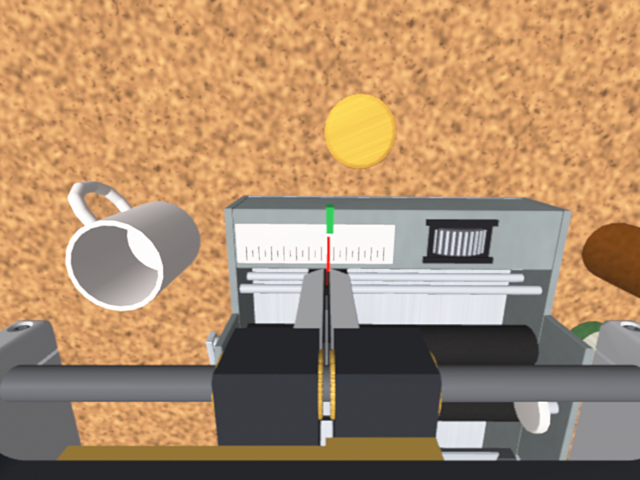

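```bash
cat >> h.py <<'E'
def fine(c,gr=(222,231),rr=(240,251),cols=(318,342)):
    f=c["frame"].astype(float); xs=np.arange(*cols); o=[]
    for ch,(a,b) in ((0,gr),(1,rr)):
        C=[];Rr=np.arange(a,b)
        for r in Rr:
            w=f[r,cols[0]:cols[1],ch]; w=np.clip(np.median(w)-w-12,0,None); C.append((w*xs).sum()/w.sum())
        e=b+2 if ch==0 else a-3
        p=np.polyfit(Rr,C,1); u=np.polyval(p,e); o.append(ray(c,u,e,.08)); print(ch,np.round(C,2),"end",round(u,2),e)
    print("gap y mm",round(1e3*(o[0]-o[1])@YH,2))
E
python3 - <<'E'
from h import *
fine(read_camera("wrist"))
E
```

```text
0 [329.48 329.45 329.43 329.46 329.47 329.42 329.24 329.18 329.18] end 329.09 233
1 [328.09 328.09 328.09 328.09 328.06 327.92 327.75 327.74 327.79 327.78
 328.  ] end 328.2 237
gap y mm 0.68
```

```bash
python3 - <<'E'
from h import *
c=read_camera("wrist"); XH=np.array([YH[1],-YH[0],0])
P=ray(c,329.37,226,.08)
for t in (0,.005,.01,.015,.02,.03): print(t,proj(c,P+t*XH).round(2))
f=c["frame"]
print(f[226,322:338].tolist()); print(f[242,322:338].tolist())
# yaw check: front top edge of console & scale right edge
g=cv2.cvtColor(f,cv2.COLOR_RGB2GRAY).astype(float)
# scale front edge (white start) per column
E_=[(x,195+np.argmax(np.diff(g[210:240,x]))) for x in list(range(240,322,5))+list(range(340,390,5))]
p=np.polyfit([a for a,b in E_],[b+15.5 for a,b in E_],1); A=ray(c,240,np.polyval(p,240),.0755);B=ray(c,390,np.polyval(p,390),.0755);d=B-A
print("yaw from scale edge",np.degrees(np.arctan2(d[1],d[0]))-90)
E
```

```text
0 [329.37 226.  ]
0.005 [329.34 232.2 ]
0.01 [329.31 238.34]
0.015 [329.29 244.41]
0.02 [329.26 250.43]
0.03 [329.2  262.29]
[[253, 251, 251], [254, 252, 251], [255, 252, 253], [252, 249, 246], [175, 232, 180], [75, 211, 106], [43, 206, 90], [47, 207, 94], [47, 207, 93], [42, 206, 90], [82, 211, 109], [184, 233, 187], [253, 250, 247], [255, 252, 253], [254, 252, 251], [253, 252, 251]]
[[252, 251, 249], [252, 251, 250], [252, 252, 251], [252, 255, 254], [250, 239, 237], [244, 113, 109], [243, 25, 17], [245, 105, 100], [250, 221, 215], [252, 255, 255], [252, 253, 252], [252, 251, 250], [252, 250, 249], [252, 251, 249], [252, 251, 249], [252, 251, 249]]
yaw from scale edge 17.031104056037066
```

Call:
{"fn": "send_rows", "kwargs": {"rows": [{"fingers":0,"linear":[3,0,0],"delta_rot":[0,0,0]},{"fingers":0,"linear":[6,0,0],"delta_rot":[0,0,0]},{"fingers":0,"linear":[9,2,0],"delta_rot":[0,0,0]},{"fingers":0,"linear":[10.5,5,0],"delta_rot":[0,0,0]},{"fingers":0,"linear":[10.5,7,0],"delta_rot":[0,0,0]},{"fingers":0,"linear":[10.5,7.4,0],"delta_rot":[0,0,0]},{"fingers":0,"linear":[10.5,7.4,0],"delta_rot":[0,0,0]},{"fingers":0,"linear":[10.5,7.4,0],"delta_rot":[0,0,0]},{"fingers":0,"linear":[10.5,7.4,0],"delta_rot":[0,0,0]},{"fingers":0,"linear":[10.5,7.7,0],"delta_rot":[0,0,0]},{"fingers":0,"linear":[10.5,7.9,0],"delta_rot":[0,0,0]},{"fingers":0,"linear":[10.5,7.95,0],"delta_rot":[0,0,0]},{"fingers":0,"linear":[10.5,7.95,0],"delta_rot":[0,0,0]}]}}

```text
time: 13.3
eef_pos: [0.4758, -0.013, 0.1011]
tcp_rot: [0.42, 0.57, -0.569, -0.419]
contact_force: [-2.1, 0.4, 7.1]
width: 0.0003
```

```bash
python3 - <<'E'
from h import *
c=read_camera("wrist");gap(c);s=monitor.state(); print(s["eef_pos"],s["contact_force"])
E
```

```text
{'green': array([ 0.4985, -0.111 ,  0.08  ]), 'greenpx': array([148.2, 267.5]), 'red': array([ 0.5018, -0.1115,  0.08  ]), 'redpx': array([146.3, 272.5])} gap y mm 1.51 x mm -3.03
[ 0.47582576 -0.0130065   0.10114357] [-1.64073295 -0.45930645  5.76436204]
```

Call:
{"fn": "send_rows", "kwargs": {"rows": [{"fingers":0,"linear":[0.1,0,0],"delta_rot":[0,0,0]},{"fingers":0,"linear":[0.2,0,0],"delta_rot":[0,0,0]},{"fingers":0,"linear":[0.24,0,0],"delta_rot":[0,0,0]},{"fingers":0,"linear":[0.24,0,0],"delta_rot":[0,0,0]},{"fingers":0,"linear":[0.24,0,0],"delta_rot":[0,0,0]},{"fingers":0,"linear":[0.24,-0.3,0],"delta_rot":[0,0,0]},{"fingers":0,"linear":[0.24,-0.8,0],"delta_rot":[0,0,0]},{"fingers":0,"linear":[0.24,-3,0],"delta_rot":[0,0,0]},{"fingers":0,"linear":[0.24,-6,0],"delta_rot":[0,0,0]},{"fingers":0,"linear":[-2,-7,0],"delta_rot":[0,0,0]},{"fingers":0,"linear":[-5,-7,0],"delta_rot":[0,0,0]},{"fingers":0,"linear":[-8,-7,0],"delta_rot":[0,0,0]},{"fingers":0,"linear":[-10.5,-7,0],"delta_rot":[0,0,0]},{"fingers":0,"linear":[-10.5,-7,0],"delta_rot":[0,0,0]},{"fingers":0,"linear":[-10.5,-7,0],"delta_rot":[0,0,0]},{"fingers":0,"linear":[-10.5,-7,0],"delta_rot":[0,0,0]},{"fingers":0,"linear":[-10.5,-7,0],"delta_rot":[0,0,0]}]}}

```text
time: 15.05
eef_pos: [0.5061, -0.1118, 0.1693]
tcp_rot: [0.419, 0.57, -0.57, -0.419]
contact_force: [-1.0, -0.1, 0.3]
width: 0.0005
```

```bash
python3 - <<'E'
from h import *
c=read_camera("wrist");cv2.imwrite("pics/w7.png",c["frame"][:,:,::-1]); gap(c) if 0 else None
cv2.imwrite("pics/w7z.png",cv2.resize(c["frame"][180:280,270:400,::-1],None,fx=6,fy=6,interpolation=cv2.INTER_NEAREST))
f=c["frame"].astype(float); xs=np.arange(318,342)
for a,b,ch in ((205,236,0),(234,262,1)):
    for r in range(a,b,2):
        w=f[r,318:342,ch]; w=np.clip(np.median(w)-w-12,0,None); print(ch,r,round((w*xs).sum()/max(w.sum(),1),2),int(w.sum()))
for k,m in masks(c).items():
    m=m[180:270,300:360]; r=np.where(m.any(1))[0]+180; print(k,r.min(),r.max())
E
```

```text
0 205 0.0 0
0 207 329.8 423
0 209 330.03 342
0 211 329.89 497
0 213 329.9 746
0 215 329.9 755
0 217 329.9 755
0 219 329.9 757
0 221 329.89 762
0 223 329.91 753
0 225 329.78 768
0 227 329.76 1325
0 229 329.59 1294
0 231 329.6 1284
0 233 329.59 1287
0 235 329.65 1316
1 234 329.61 236
1 236 329.97 101
1 238 0.0 0
1 240 329.1 499
1 242 328.89 575
1 244 328.89 561
1 246 328.89 561
1 248 328.89 559
1 250 328.73 622
1 252 328.74 671
1 254 329.04 553
1 256 329.11 610
1 258 329.07 624
1 260 328.64 597
green 207 235
red 240 269
```

View pics/w7z.png

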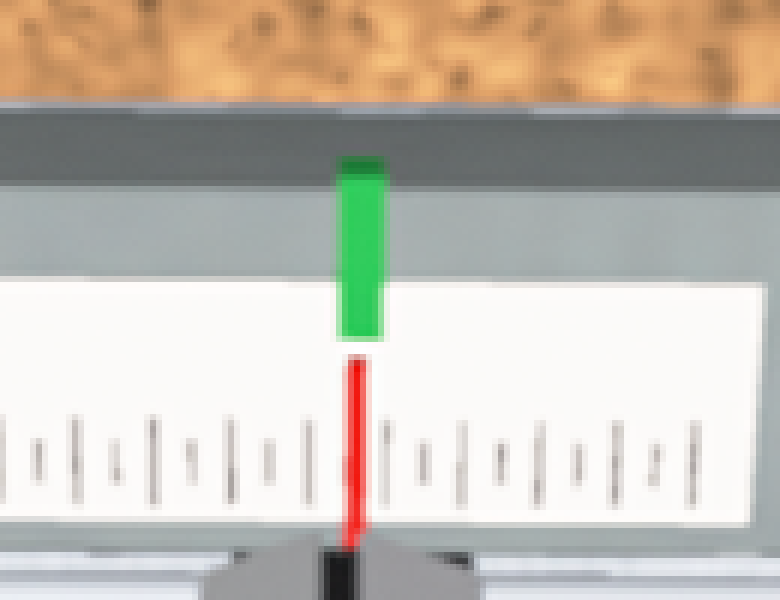

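Call:
{"fn": "send_rows", "kwargs": {"rows": [{"fingers":0,"linear":[3,0,0],"delta_rot":[0,0,0]},{"fingers":0,"linear":[6,0,0],"delta_rot":[0,0,0]},{"fingers":0,"linear":[9,2,0],"delta_rot":[0,0,0]},{"fingers":0,"linear":[10.5,4,0],"delta_rot":[0,0,0]},{"fingers":0,"linear":[10.5,6,0],"delta_rot":[0,0,0]},{"fingers":0,"linear":[10.5,6.4,0],"delta_rot":[0,0,0]},{"fingers":0,"linear":[10.5,6.4,0],"delta_rot":[0,0,0]},{"fingers":0,"linear":[10.5,6.4,0],"delta_rot":[0,0,0]},{"fingers":0,"linear":[10.5,6.4,0],"delta_rot":[0,0,0]},{"fingers":0,"linear":[10.5,6.7,0],"delta_rot":[0,0,0]},{"fingers":0,"linear":[10.5,6.9,0],"delta_rot":[0,0,0]},{"fingers":0,"linear":[10.5,6.95,0],"delta_rot":[0,0,0]},{"fingers":0,"linear":[10.5,6.95,0],"delta_rot":[0,0,0]},{"fingers":0,"linear":[10.55,6.95,0],"delta_rot":[0,0,0]},{"fingers":0,"linear":[10.61,6.95,0],"delta_rot":[0,0,0]},{"fingers":0,"linear":[10.61,6.95,0],"delta_rot":[0,0,0]},{"fingers":0,"linear":[10.61,6.95,0],"delta_rot":[0,0,0]},{"fingers":0,"linear":[10.61,6.95,0],"delta_rot":[0,0,0]}]}}

```text
time: 16.9
eef_pos: [0.4754, -0.0123, 0.1012]
tcp_rot: [0.42, 0.569, -0.569, -0.418]
contact_force: [-1.3, -0.4, 5.5]
width: 0.0007
```

```bash
python3 - <<'E'
from h import *
c=read_camera("wrist");gap(c);s=monitor.state(); print(s["eef_pos"],s["contact_force"])
cv2.imwrite("pics/w8z.png",cv2.resize(c["frame"][215:315,90:220,::-1],None,fx=6,fy=6,interpolation=cv2.INTER_NEAREST))
E
```

```text
{'green': array([ 0.4983, -0.111 ,  0.08  ]), 'greenpx': array([147. , 267.5]), 'red': array([ 0.5015, -0.1108,  0.08  ]), 'redpx': array([146.5, 272.5])} gap y mm 0.74 x mm -3.04
[ 0.47544139 -0.01226651  0.10119841] [-1.58294485 -1.05654772  5.31403163]
```

View pics/w8z.png

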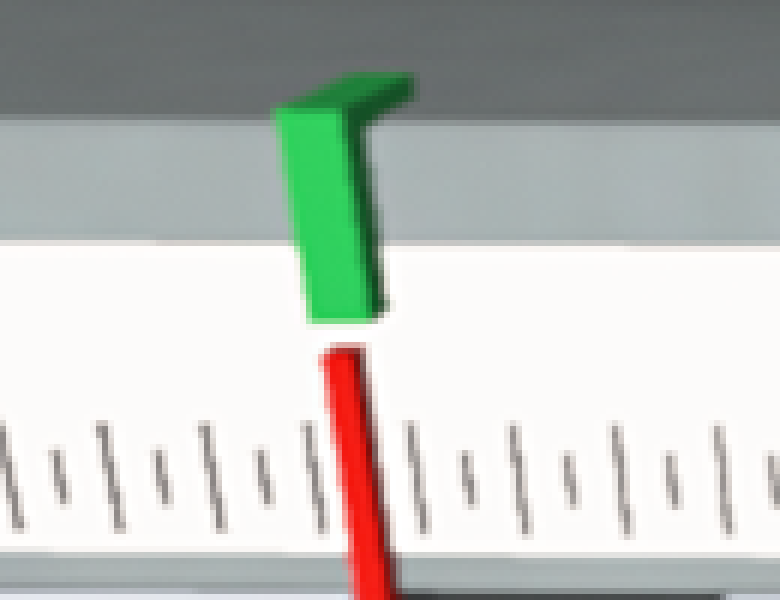

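Call:
{"fn": "send_rows", "kwargs": {"rows": [{"fingers":0,"linear":[0,-0.3,0],"delta_rot":[0,0,0]},{"fingers":0,"linear":[0,-0.8,0],"delta_rot":[0,0,0]},{"fingers":0,"linear":[0,-3,0],"delta_rot":[0,0,0]},{"fingers":0,"linear":[0,-5,0],"delta_rot":[0,0,0]},{"fingers":0,"linear":[-2,-6,0],"delta_rot":[0,0,0]},{"fingers":0,"linear":[-5,-6,0],"delta_rot":[0,0,0]},{"fingers":0,"linear":[-8,-6,0],"delta_rot":[0,0,0]},{"fingers":0,"linear":[-10.6,-6,0],"delta_rot":[0,0,0]},{"fingers":0,"linear":[-10.6,-6,0],"delta_rot":[0,0,0]},{"fingers":0,"linear":[-10.6,-6,0],"delta_rot":[0,0,0]},{"fingers":0,"linear":[-10.6,-6,0],"delta_rot":[0,0,0]},{"fingers":0,"linear":[-10.6,-6,0],"delta_rot":[0,0,0]}]}}

```text
time: 18.15
eef_pos: [0.506, -0.1117, 0.1598]
tcp_rot: [0.419, 0.57, -0.57, -0.419]
contact_force: [-0.4, 0.8, 0.3]
width: 0.0005
```

```bash
python3 - <<'E'
from h import *
c=read_camera("wrist")
cv2.imwrite("pics/w9z.png",cv2.resize(c["frame"][180:280,270:400,::-1],None,fx=6,fy=6,interpolation=cv2.INTER_NEAREST))
f=c["frame"].astype(float); xs=np.arange(318,342)
for a,b,ch in ((217,240,0),(240,262,1)):
    for r in range(a,b,2):
        w=f[r,318:342,ch]; w=np.clip(np.median(w)-w-12,0,None); print(ch,r,round((w*xs).sum()/max(w.sum(),1),2),int(w.sum()))
E
```

```text
0 217 329.84 799
0 219 329.82 797
0 221 329.75 788
0 223 329.75 793
0 225 329.77 793
0 227 329.76 793
0 229 329.73 889
0 231 329.74 1364
0 233 329.63 1377
0 235 329.61 1390
0 237 329.58 1396
0 239 329.51 1082
1 240 329.55 11
1 242 0.0 0
1 244 329.28 589
1 246 329.18 543
1 248 329.15 529
1 250 329.15 529
1 252 329.15 530
1 254 328.76 593
1 256 328.7 630
1 258 329.27 701
1 260 329.24 707
```

View pics/w9z.png

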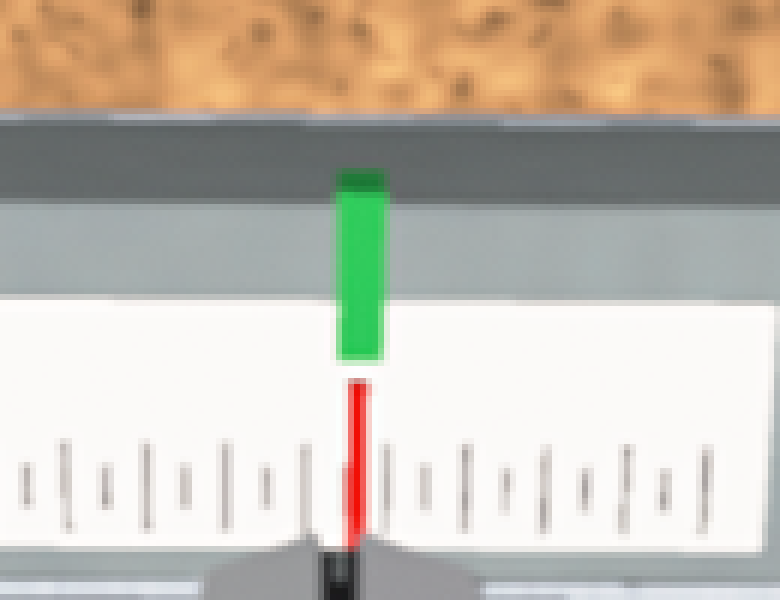

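Call:
{"fn": "send_rows", "kwargs": {"rows": [{"fingers":0,"linear":[3,0,0],"delta_rot":[0,0,0]},{"fingers":0,"linear":[6,0,0],"delta_rot":[0,0,0]},{"fingers":0,"linear":[9,1,0],"delta_rot":[0,0,0]},{"fingers":0,"linear":[10.5,3,0],"delta_rot":[0,0,0]},{"fingers":0,"linear":[10.5,5,0],"delta_rot":[0,0,0]},{"fingers":0,"linear":[10.5,5.4,0],"delta_rot":[0,0,0]},{"fingers":0,"linear":[10.5,5.4,0],"delta_rot":[0,0,0]},{"fingers":0,"linear":[10.5,5.4,0],"delta_rot":[0,0,0]},{"fingers":0,"linear":[10.5,5.4,0],"delta_rot":[0,0,0]},{"fingers":0,"linear":[10.5,5.7,0],"delta_rot":[0,0,0]},{"fingers":0,"linear":[10.5,5.9,0],"delta_rot":[0,0,0]},{"fingers":0,"linear":[10.5,5.95,0],"delta_rot":[0,0,0]},{"fingers":0,"linear":[10.5,5.95,0],"delta_rot":[0,0,0]},{"fingers":0,"linear":[10.55,5.95,0],"delta_rot":[0,0,0]},{"fingers":0,"linear":[10.57,5.95,0],"delta_rot":[0,0,0]},{"fingers":0,"linear":[10.57,5.95,0],"delta_rot":[0,0,0]},{"fingers":0,"linear":[10.57,5.95,0],"delta_rot":[0,0,0]}]}}

```text
time: 19.9
eef_pos: [0.4754, -0.0124, 0.1012]
tcp_rot: [-0.42, -0.569, 0.569, 0.419]
contact_force: [-0.7, -0.6, 5.6]
width: 0.0004
```

Call:
{"fn": "send_rows", "kwargs": {"rows": [{"fingers":0,"linear":[0,-0.3,0],"delta_rot":[0,0,0]},{"fingers":0,"linear":[0,-0.8,0],"delta_rot":[0,0,0]},{"fingers":0,"linear":[0,-3,0],"delta_rot":[0,0,0]},{"fingers":0,"linear":[0,-5,0],"delta_rot":[0,0,0]},{"fingers":0,"linear":[-2,-6,0],"delta_rot":[0,0,0]},{"fingers":0,"linear":[-5,-6,0],"delta_rot":[0,0,0]},{"fingers":0,"linear":[-8,-6,0],"delta_rot":[0,0,0]},{"fingers":0,"linear":[-10.6,-6,0],"delta_rot":[0,0,0]},{"fingers":0,"linear":[-10.6,-6,0],"delta_rot":[0,0,0]},{"fingers":0,"linear":[-10.6,-6,0],"delta_rot":[0,0,0]},{"fingers":0,"linear":[-10.6,-6,0],"delta_rot":[0,0,0]},{"fingers":0,"linear":[-10.6,-6,0],"delta_rot":[0,0,0]}]}}

```text
time: 21.1
eef_pos: [0.5061, -0.112, 0.1603]
tcp_rot: [0.419, 0.57, -0.57, -0.419]
contact_force: [0.2, 0.4, 0.5]
width: 0.0002
```

```bash
python3 - <<'E'
from h import *
c=read_camera("wrist");cv2.imwrite("pics/w10.png",c["frame"][:,:,::-1])
cv2.imwrite("pics/w10z.png",cv2.resize(c["frame"][180:280,270:400,::-1],None,fx=6,fy=6,interpolation=cv2.INTER_NEAREST))
f=c["frame"].astype(float); xs=np.arange(318,342)
for a,b,ch in ((223,240,0),(240,262,1)):
    for r in range(a,b,2):
        w=f[r,318:342,ch]; w=np.clip(np.median(w)-w-12,0,None); print(ch,r,round((w*xs).sum()/max(w.sum(),1),2),int(w.sum()))
E
```

```text
0 223 330.13 813
0 225 330.11 812
0 227 330.12 798
0 229 329.98 969
0 231 329.96 1340
0 233 329.97 1316
0 235 329.96 1312
0 237 329.97 1343
0 239 329.98 863
1 240 0.0 0
1 242 330.08 24
1 244 329.74 641
1 246 329.74 624
1 248 329.72 615
1 250 329.6 563
1 252 329.61 566
1 254 329.62 646
1 256 329.4 657
1 258 329.39 678
1 260 329.73 697
```

View pics/w10z.png

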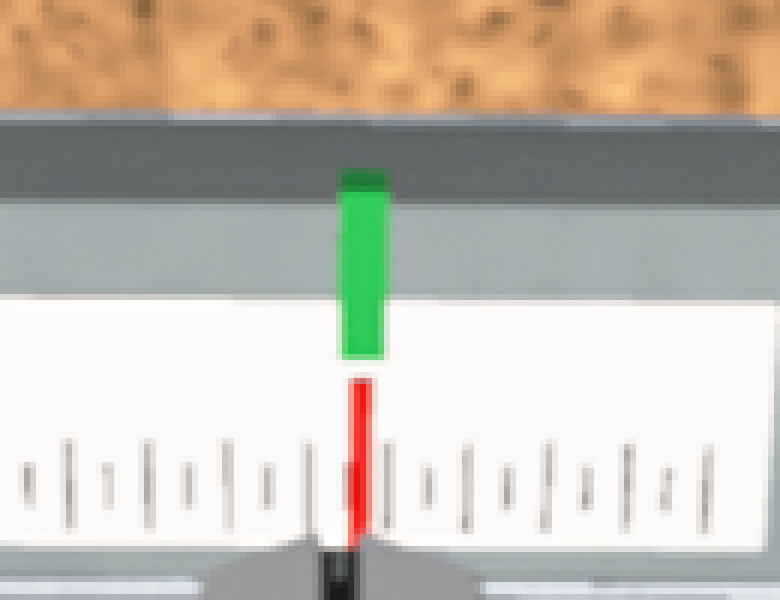

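View pics/w10.png

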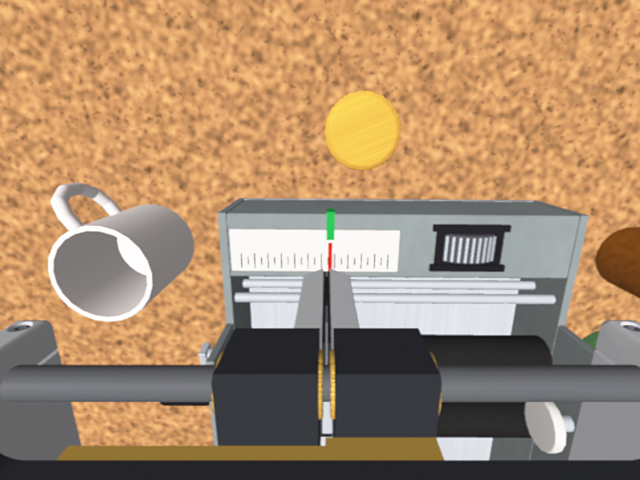

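Call:
{"fn": "send_rows", "kwargs": {"rows": [{"fingers":0,"linear":[0,-2,0],"delta_rot":[0,0,0]},{"fingers":0,"linear":[0,-5,0],"delta_rot":[0,0,0]},{"fingers":0,"linear":[0,-8,0],"delta_rot":[0,0,0]},{"fingers":0,"linear":[0,-8,0],"delta_rot":[0,0,0]},{"fingers":0,"linear":[0,-8,0],"delta_rot":[0,0,0]}]}}

```text
time: 21.65
eef_pos: [0.5065, -0.1126, 0.2409]
tcp_rot: [0.42, 0.57, -0.569, -0.418]
contact_force: [0.4, 0.1, -0.3]
width: 0.0004
```

```bash
python3 - <<'E'
from h import *
c=read_camera("side");cv2.imwrite("pics/s2.png",c["frame"][:,:,::-1])
s=monitor.state(); print(s["eef_pos"],s["contact_force"],abs(s["qd"]).max())
E
```

```text
[ 0.50593338 -0.11254022  0.23947557] [-1.0503081  -0.05445642 -0.01261056] 0.025397889649091482
```

View pics/s2.png

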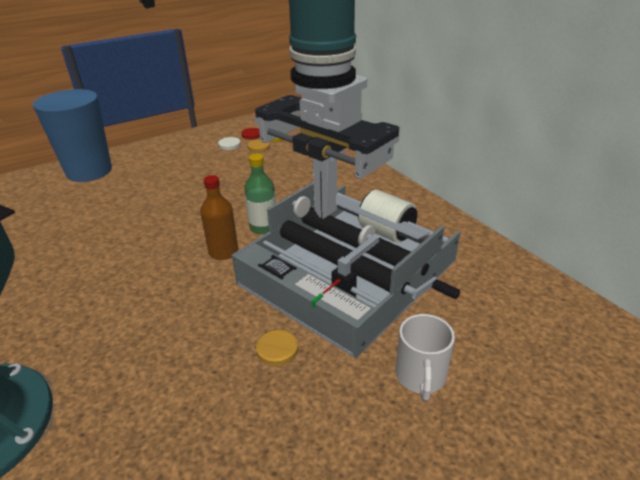

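The side view shows the red pointer in line with the green mark near (317,300). The bottles, lid and mug are where they started, and the gripper is clear above the machine.

```bash
python3 -c "
from workcell import ticket; print(ticket.sign_off())"
```

```text
the job is handed in; nothing more can be done
None
```

The red pointer now stands at the middle of the green mark, and the job is handed in. I moved the stop only by rolling the thumbwheel with the closed fingertips: three full strokes, one shorter one, then three small nudges. The press read 4–11 N wherever I checked it. Clock time was about 22 s of the 72 s allowed.

- **Alignment:** the last wrist picture, taken from straight above the mark, shows the pointer within about 0.1–0.2 mm of the mark's centre line.
- **Disagreeing measurement:** slanted wrist views from over the wheel gave a larger gap throughout. The last of these, before the final nudge, read 0.74 mm where the straight-down view gave about 0.15 mm. The slanted view also catches the clip's side face and is sensitive to height, so I went by the straight-down view.
- **Surroundings:** the final side view shows the bottles, jar lid, mug and green mark where they started, with the gripper clear of the machine and no contact force beyond sensor noise.

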